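# Lock the food slicer's carriage with its pin

## Robot

A 7-joint arm with a two-finger parallel gripper is mounted at the origin on the work surface. World frame = base frame: x ahead of the robot, y to its left, z up, the work surface at z = 0. Lengths are in m, angles in rad, forces in N, time in s.
With the tool pointing down it reaches from about 0.35 to 0.9 m from the base axis. Payload 8.1 kg.
Tool frame: the origin (TCP) lies at the very end of the fingers, on their centre line; the grasp point (between the pads) lies 19 mm behind it; z points along the fingers, y is the line along which they close (so a half turn about z gives the same grasp; the last joint's range is limited). The gripper opens to 92 mm and grips with 3 to 60 N. Pads are 19 mm wide; open, the fingers measure 130 mm over their backs; the gripper's body (75 mm by 190 mm) begins 47 mm behind the grasp point.
Start: joints at [1.206, 0.434, 0.025, 1.573, -0.012, 1.134, -0.075], TCP at [0.162, -0.604, 0.227] pointing down, gripper open.
Joint ranges: [-2.62, 2.62], [-0.44, 2.09], [-1.27, 1.32], [0.08, 2.57], [-1.32, 4.46], [0.12, 2], [-2.74, 2.74]. Speed limits (rad/s): [2.22, 2.22, 3.01, 3.01, 3.14, 3.14, 3.14].

## Interface

Orientations are given as a rotation vector (axis times angle).
In Python, from cell import readout, cams, job gives the robot as it stands.
- The arm moves only by the tool drive_tool, never from a script. Its argument "commands" is a list of rows, each a list of 3 entries, a list of its own where there are three numbers: the turn, a rotation vector about the tool's x, y, z in rad, then the shift along the tool's x, y, z in cm, then the gripper's target within -1 to 1 (fully open at 1, half-way at 0, shut at -1). A call has 1 to 20 rows; each row is the pose to reach, as a shift and turn from the pose commanded when the call began, along the tool's axes at that moment; what a row does not reach only later rows make up. A row lasts 1/12 s, in which the tool goes at most 41.7 mm and 7.16 degrees, less where a joint would pass 70% of its speed; a pose out of reach is approached as far as the arm can. A call with a gripper value outside its range is refused whole. The fingers move at their own pace and stop on an object; "newtons" is the grip in N (left out, the last holds). Time passes only in rows, so rows that repeat a pose let the fingers close. It gives the time, the measured TCP pose, the force, the opening and the grip force at its end, in the units of the state.
- readout.observe(): the state, without advancing time (a new reading comes with each control period).
- cams.get_image(name): name is "side" or "top" or "wrist"; returns the picture (400x640x3 uint8, blue, green, red); there is no depth.
- cams.camera_info(name): a dict with "camera_matrix" (3x3 intrinsics, pixels), "k1" (the pictures are not rectified: a ray, as slopes to the right and down, at radius r is drawn at 1 + k1 r^2 times it, then the intrinsics apply), "R" (3x3) and "t" (3): a world point X has camera coordinates R X + t. Camera axes: x right, y down, z forward; pixel columns grow to the right and rows downward; lengths in m; the calibration is good to about 2 mm. A picture is of the moment at which its call begins: read the wrist's pose just before it. camera_info takes no time and is no camera call; for the wrist camera it gives the pose at the moment of the call.
- job.sign_off(): hands the job in; it is judged then, once.
The state is a dict: "clock": time; "joints": joint angles; "dq": joint speeds; "joint_efforts": joint torques, N m; "position": TCP position; "ee_rot": TCP orientation; "force": force on the tool from outside, world axes, zero at the start; "ft_torque": the same for the moment, N m; "width": opening from 0.0 (shut) to 1.0 (fully open); "gripper_force": force on a finger pad.
Only numpy, scipy, OpenCV 4.12 (cv2) and the standard library are available. Lean on these libraries where they do the work, as an engineer would, in place of code of your own. Each camera call takes 0.05 s, during which the arm holds its last target. There are 200 camera calls.

## Task

Lock the slicer's sliding carriage for storage: take the red-headed locking pin from its black block and put it through the hole in the carriage plate, then, pressing only lightly, slide pin and carriage away from the parked end until you feel the pin drop into the hidden hole in the base. Push it gently fully home, collar flat on the plate, let go, and leave everything else on the counter alone.

Things in the scene. Friction and masses are not known exactly. Their poses are not given: they have to be found in the camera images.
- pin: Locking pin, loose, about 90 g, 62 mm long, upright. Origin at its tip (lowest point), z up along it. Steel shaft 9 mm diameter, lowest 5 mm tapering to 4.4 mm; collar 26 mm diameter, z 24 to 28 mm; above it a red square grip 18 x 18 mm, sides along the pin's x and y, z 28 to 62 mm. Fully home, the collar lies flat on the plate, tip 24 mm below the plate's top.
- holder: Black parking block 60 x 60 x 34 mm, fixed to the counter, origin under its centre. The pin stands in a loose hole at its middle, collar resting on the block's top, grip above it; pull straight up.
- slicer: White food slicer, fixed, 340 (x) x 330 (y) mm, origin on the counter under the middle of its length. Motor tower with upright round blade on its -y side, 256 mm high, the blade's face at y = -82 mm. On its +y side the carriage slides along the slicer's x axis. Keep forces between pin and slicer well under 30 N: 4 to 8 N of downward push is plenty.
- carriage (a joint): Travel of the carriage along the slicer's +x, 0 to 0.070 m; starts parked at 0 to 0.010. Light friction (about 1.5 N), no motor or spring: the pin, pushed along +x, takes it along. The base's hole lies under the plate's hole at some travel between 0.025 and 0.065, different every time and not measured.
- pin_hole (a point): Centre of the upper mouth of the pin hole in the carriage's aluminium foot plate: 11 mm diameter, plate 6 mm thick, 200 x 120 mm, top at z = 67 mm; axes as the slicer's. A 45 mm high fence stands 75 mm away towards -y, a 50 mm high end wall 95 mm away towards -x. The hole moves with the carriage.
- track (a point): Middle of the pin's track on the steel base, hidden under the plate: the surface on which the pin's tip slides, 10.5 mm below the plate's top (collar then 13.5 mm above the plate). Somewhere along this line, which runs along the slicer's x, is one hidden round hole, 12 mm diameter, over 16 mm deep, into which the pin drops. Not the hole's own position.
- spice_a: Amber spice jar, red cap, 42 mm diameter, 90 mm high; bystander, leave alone. Origin under its middle.
- spice_b: Clear spice jar, red cap, 42 mm diameter, 90 mm high; bystander, leave alone. Origin under its middle.
- bowl: Yellow bowl, 130 mm wide, 50 mm high; bystander, leave alone. Origin under its middle.
- mug: Blue mug, 80 mm wide, 95 mm high; bystander, leave alone. Origin under its middle.
- tin: Red tin, 100 mm wide, 80 mm high; bystander, leave alone. Origin under its middle.
- spoon: Spoon lying on the counter; bystander, leave alone. Origin under its middle.
- canister: Clear canister, white lid, 90 mm wide, 140 mm high; bystander, leave alone. Origin under its middle.

How it is judged:
By the outcome, as a careful person would: the job done as asked, in the order asked, and still so for the second after the job is handed in, with the robot touching nothing.
It also fails if it takes over 72 s, if anything falls off the work surface, if the arm or the gripper's body presses on something with over 40 N, if the wrist force passes 120 N, or if a joint passes its speed limit or range.

## Working session

There is one attempt and no reset: what is moved stays moved. The work goes in short steps, Python scripts to look and compute and a tool call to move; the robot and the scene stay as the last step left them, time stands still between calls to the robot, and variables do not carry over. Pictures are saved under pics/ and viewed, at most 10 in all, crops included, and the job is handed in when it is done.

Besides the shell and the picture viewer there is one more tool, called as name(argument=value, ...) on one line, values as JSON. drive_tool: Moves the arm, as the interface text tells. Its arguments: {"type":"object","properties":{"commands":{"type":"array"},"newtons":{"type":"number"}},"required":["commands"]}

```bash
mkdir -p pics; python3 - <<'E'
from cell import readout,cams,job
import cv2,numpy as np
print(readout.observe())
for n in ("top","side"):
    cv2.imwrite(f"pics/{n}0.png",cams.get_image(n)); c=cams.camera_info(n); print(n,c)
E
```

```text
{'clock': 0.0, 'joints': array([ 1.20640722,  0.43524317,  0.02497978,  1.57411113, -0.01160082,
        1.13397694, -0.07506257]), 'dq': array([ 1.37783813e-03, -6.97200163e-04,  3.43776639e-04, -3.20361145e-04,
       -2.92275167e-04, -4.79612580e-05, -4.49438778e-04]), 'joint_efforts': array([-1.68240655e-03, -6.67851162e+01,  9.83690433e-01, -3.14450133e+01,
       -6.08453597e-02,  4.29234607e-02,  1.54226159e-04]), 'position': array([ 0.16156351, -0.60322519,  0.22592708]), 'ee_rot': array([-3.11318528e+00, -4.09780513e-01,  5.54085348e-04]), 'force': array([-0.06310225,  0.33653727, -0.07302013]), 'ft_torque': array([-0.00225375, -0.04762879, -0.01400854]), 'gripper_force': 0.0, 'width': 1.0002570262273012}
top {'camera_matrix': array([[481.41372042,   0.        , 318.94677957],
       [  0.        , 481.41372042, 201.29732422],
       [  0.        ,   0.        ,   1.        ]]), 'k1': -0.14595319816060115, 'R': array([[ 0.00220195, -0.99997627, -0.00652801],
       [-0.99745287, -0.00173089, -0.07130768],
       [ 0.07129469,  0.0066684 , -0.99743301]]), 't': array([0.00325479, 0.55502065, 1.75891108])}
side {'camera_matrix': array([[514.42537755,   0.        , 319.34894164],
       [  0.        , 514.42537755, 195.06385354],
       [  0.        ,   0.        ,   1.        ]]), 'k1': -0.09298397170420292, 'R': array([[-0.68226797, -0.73108601,  0.00486384],
       [-0.44054973,  0.4058047 , -0.80077368],
       [ 0.58346067, -0.548485  , -0.59894729]]), 't': array([0.37002075, 0.29333645, 1.27192341])}
```

View pics/top0.png

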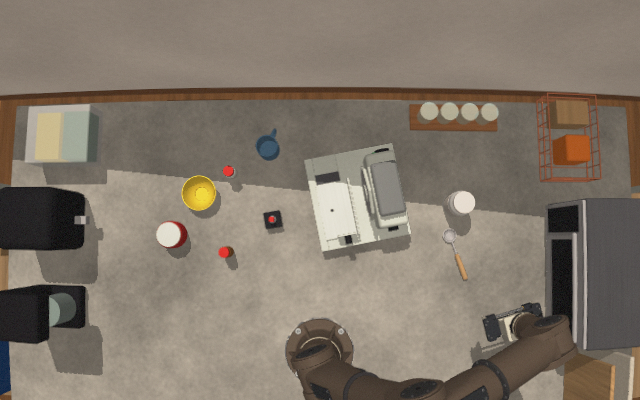

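View pics/side0.png

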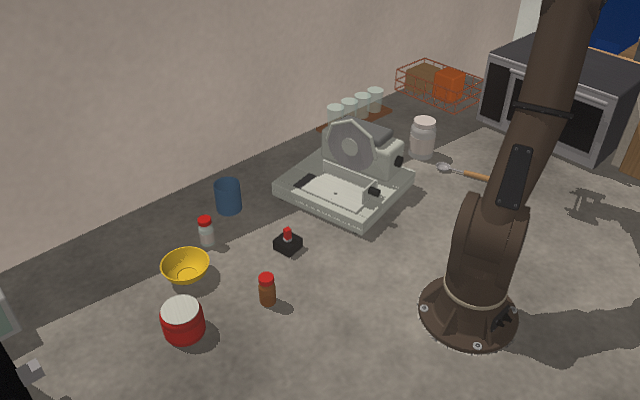

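The top view shows the pin's red grip at (272,219) in its black block. The slicer is centred near (357,197), its tower to the right (world -y), with a dark hole near (332,210). In the side view the pin is at (287,234) and the hole near (336,193). I'll enlarge both views.

```bash
cat > h.py <<'E'
from cell import readout,cams,job
import cv2,numpy as np
from scipy.spatial.transform import Rotation as Ro
def ray(c,uv):
    K=np.array(c["camera_matrix"]);d=np.array([(uv[0]-K[0,2])/K[0,0],(uv[1]-K[1,2])/K[1,1]])
    s=d.copy()
    for _ in range(20): s=d/(1+c["k1"]*(s@s))
    R=np.array(c["R"]);return -R.T@np.array(c["t"]),R.T@np.array([s[0],s[1],1])
def onz(c,uv,z):
    o,d=ray(c,uv);return o+d*(z-o[2])/d[2]
def proj(c,X):
    p=np.array(c["R"])@np.array(X)+np.array(c["t"]);s=p[:2]/p[2];s=s*(1+c["k1"]*(s@s))
    K=np.array(c["camera_matrix"]);return K[:2,:2]@s+K[:2,2]
def redmask(im):
    h=cv2.cvtColor(im,cv2.COLOR_BGR2HSV);return (((h[...,0]<8)|(h[...,0]>172))&(h[...,1]>150)&(h[...,2]>90)).astype(np.uint8)
E
python3 - <<'E'
from h import *
t=cv2.imread("pics/top0.png");s=cv2.imread("pics/side0.png")
a=cv2.resize(t[140:260,250:420],None,fx=4,fy=4,interpolation=cv2.INTER_CUBIC)
b=cv2.resize(s[110:260,265:425],None,fx=4,fy=4,interpolation=cv2.INTER_CUBIC)
cv2.imwrite("pics/tc.png",a);cv2.imwrite("pics/sc.png",b)
for n,i in(("top",t),("side",s)):
    c=cams.camera_info(n);k,l,st,ce=cv2.connectedComponentsWithStats(redmask(i))
    for j in range(1,k):
        if st[j,4]>15: print(n,st[j],ce[j].round(1),onz(c,ce[j],.062+.010 if n=="top" else .055).round(4))
E
```

```text
top [223 166  11  10  84] [227.8 170.5] [0.6629 0.3351 0.072 ]
top [268 216   6   6  29] [270.6 218.9] [0.4877 0.1771 0.072 ]
top [171 221  16  27 149] [180.8 234.4] [0.4303 0.5041 0.072 ]
top [219 247  11  11  93] [223.9 251.8] [0.3689 0.345  0.072 ]
side [197 215  14  12 139] [203.9 220.3] [0.6913 0.3149 0.055 ]
side [283 227   8  13  83] [286.8 232.7] [0.4887 0.1743 0.055 ]
side [258 272  16  15 193] [265.7 278.9] [0.3895 0.3271 0.055 ]
side [159 310  46  37 903] [183.5 331.4] [0.3862 0.5682 0.055 ]
```

View pics/tc.png

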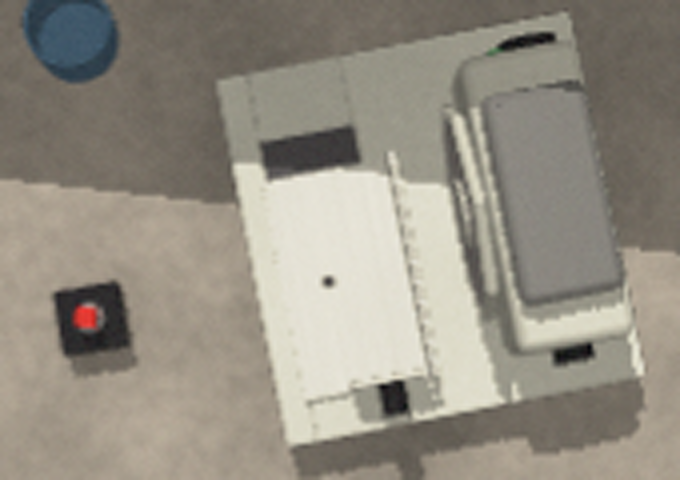

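View pics/sc.png

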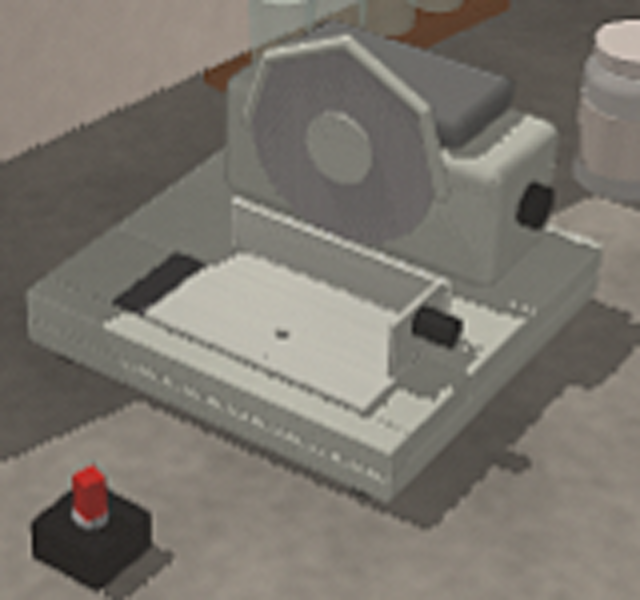

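Top crop: hole at crop (328,281), deck's +y edge from (218,82) to (290,443), red grip at (88,317) in the block. Side crop: hole at (282,333), grip from (90,470) to (90,515).

```bash
python3 - <<'E'
from h import *
ct,cs=cams.camera_info("top"),cams.camera_info("side")
T=lambda x,y:((x+.5)/4-.5+250,(y+.5)/4-.5+140); S=lambda x,y:((x+.5)/4-.5+265,(y+.5)/4-.5+110)
h1=onz(ct,T(328,281),.067);h2=onz(cs,S(282,333),.067);print("hole",h1,h2)
for nm,p,q,z in(("deck L",(290,443),(218,82),.06),("deck bottom",(642,378),(290,443),.06),("plate R",(427,375),(388,155),.1)):
    a,b=onz(ct,T(*p),z),onz(ct,T(*q),z);print(nm,a,b,np.degrees(np.arctan2(*(b-a)[1::-1])))
cor=[onz(ct,T(*p),.034) for p in((53,293),(118,282),(131,343),(66,356))];print(np.mean(cor,0),[np.degrees(np.arctan2(*(cor[i]-cor[(i+3)%4])[1::-1])).round(1) for i in range(4)])
# pin grip top center / tri
o1,d1=ray(ct,(270.6,218.9));o2,d2=ray(cs,S(90,492))
A=np.c_[d1,-d2];k=np.linalg.lstsq(A,o2-o1,rcond=None)[0];print(o1+k[0]*d1,o2+k[1]*d2)
print(readout.observe()["position"]); c=cams.camera_info("wrist");print(c, -np.array(c["R"]).T@c["t"], Ro.from_rotvec(readout.observe()["ee_rot"]).as_matrix())
E
```

```text
hole [ 0.52083141 -0.04157572  0.067     ] [ 0.51919405 -0.04333541  0.067     ]
deck L [ 0.37550778 -0.00772103  0.06      ] [0.70223655 0.05834024 0.06      ] 11.430530697090813
deck bottom [ 0.43388021 -0.32540499  0.06      ] [ 0.37550778 -0.00772103  0.06      ] 100.41160380625836
plate R [ 0.43647943 -0.12798932  0.1       ] [ 0.63083785 -0.09403234  0.1       ] 9.910299543235912
[0.48779047 0.17384594 0.034     ] [np.float64(12.2), np.float64(-80.3), np.float64(-167.6), np.float64(101.5)]
[0.48817069 0.17861025 0.05878633] [0.48536306 0.17565925 0.05837276]
[ 0.16158791 -0.60328356  0.22605761]
{'camera_matrix': array([[344.68764485,   0.        , 321.09158185],
       [  0.        , 344.68764485, 202.47784487],
       [  0.        ,   0.        ,   1.        ]]), 'k1': -0.07094918308102781, 'R': array([[ 0.2581814 , -0.96609371, -0.00230229],
       [-0.92704354, -0.24841483,  0.28085646],
       [-0.27190558, -0.07037759, -0.95974702]]), 't': array([-0.62232921, -0.03552018,  0.39079089])} [ 0.2340033  -0.58254915  0.38360368] [[ 9.65935884e-01  2.58781081e-01 -4.69433343e-04]
 [ 2.58781478e-01 -9.65935046e-01  1.27846449e-03]
 [-1.22599694e-04 -1.35639538e-03 -9.99999073e-01]]
```

drive_tool(commands=[[[0, 0, 0], [0, 0, -12], 1], [[0, 0, 0], [0, 0, -12], 1], [[0, 0, 0], [0, 0, -12], 1], [[0, 0, 0], [0, 0, -12], 1], [[0, 0, 0.078], [51.6, -66.7, -12], 0.6], [[0, 0, 0.078], [51.6, -66.7, -12], 0.6], [[0, 0, 0.078], [51.6, -66.7, -12], 0.6], [[0, 0, 0.078], [51.6, -66.7, -12], 0.6], [[0, 0, 0.078], [51.6, -66.7, -12], 0.6], [[0, 0, 0.078], [51.6, -66.7, -12], 0.6], [[0, 0, 0.078], [51.6, -66.7, -12], 0.6], [[0, 0, 0.078], [51.6, -66.7, -12], 0.6], [[0, 0, 0.078], [51.6, -66.7, -12], 0.6], [[0, 0, 0.078], [51.6, -66.7, -12], 0.6], [[0, 0, 0.078], [51.6, -66.7, -12], 0.6], [[0, 0, 0.078], [51.6, -66.7, -12], 0.6], [[0, 0, 0.078], [51.6, -66.7, -12], 0.6], [[0, 0, 0.078], [51.6, -66.7, -12], 0.6], [[0, 0, 0.078], [51.6, -66.7, -12], 0.6], [[0, 0, 0.078], [51.6, -66.7, -12], 0.6]])

```text
clock: 1.77
position: [0.4194, 0.0131, 0.3467]
ee_rot: [3.128, 0.287, 0.0]
force: [0.7, -0.4, -0.0]
width: 0.799
gripper_force: 0.0
```

drive_tool(commands=[[[0, 0, 0], [8, -12, 8], 0.6], [[0, 0, 0], [8, -12, 8], 0.6], [[0, 0, 0], [8, -12, 14], 0.6], [[0, 0, 0], [8, -12, 14], 0.6], [[0, 0, 0], [8, -12, 14], 0.6], [[0, 0, 0], [8, -12, 14], 0.6], [[0, 0, 0], [8, -12, 14], 0.6], [[0, 0, 0], [8, -12, 14], 0.6], [[0, 0, 0], [8, -12, 14], 0.6]])

```text
clock: 2.52
position: [0.4767, 0.143, 0.208]
ee_rot: [3.128, 0.286, 0.003]
force: [0.5, 0.1, 0.1]
width: 0.802
gripper_force: 0.0
```

```bash
python3 - <<'E'
from h import *
c=cams.camera_info("wrist");s=readout.observe();i=cams.get_image("wrist");cv2.imwrite("pics/w1.png",i)
print(s["position"],s["ee_rot"],s["force"])
k,l,st,ce=cv2.connectedComponentsWithStats(redmask(i))
for j in range(1,k):
    if st[j,4]>100: print(st[j],ce[j],onz(c,ce[j],.072))
print(proj(c,[.4875,.175,.072]),c)
E
```

```text
[0.47666726 0.14297305 0.20797329] [3.12811570e+00 2.85993658e-01 2.99281123e-03] [0.45719628 0.14773879 0.1141515 ]
[276 156  25  29 497] [288.88128773 170.31790744] [0.48952112 0.17542757 0.072     ]
[ 72 245  36  16 155] [ 88.85806452 250.6       ] [0.3782998  0.35364754 0.072     ]
[289.00410061 172.6655524 ] {'camera_matrix': array([[344.68764485,   0.        , 321.09158185],
       [  0.        , 344.68764485, 202.47784487],
       [  0.        ,   0.        ,   1.        ]]), 'k1': -0.07094918308102781, 'R': array([[ 1.80807465e-01, -9.83518430e-01, -3.98239737e-04],
       [-9.44437897e-01, -1.73735981e-01,  2.79021267e-01],
       [-2.74491747e-01, -5.00730154e-02, -9.60284840e-01]]), 't': array([0.05619514, 0.4448937 , 0.51006645])}
```

View pics/w1.png

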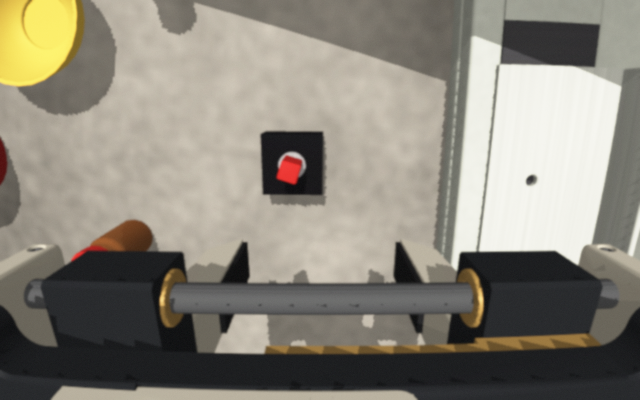

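The wrist view shows the grip at (289,170), turned relative to the block (block edges aligned with the tool). The plate hole is at (531,180). Next I measure the grip's yaw, the hole and the plate edges.

```bash
python3 - <<'E'
from h import *
i=cv2.imread("pics/w1.png");c=cams.camera_info("wrist")
g=cv2.cvtColor(i,cv2.COLOR_BGR2GRAY)
h=g[168:192,518:544];m=(h<np.median(h)*.6).astype(np.uint8);M=cv2.moments(m,True)
p=(518+M["m10"]/M["m00"],168+M["m01"]/M["m00"]);print("hole",p,M["m00"],onz(c,p,.067),"dark centroid")
# plate left edge, per row
pts=[]
for v in range(80,245,5):
    r=cv2.Sobel(g[v:v+1,470:510].astype(np.float32),cv2.CV_32F,1,0,ksize=1)[0]
    u=470+np.argmin(r);pts.append(onz(c,(u,v),.067)[:2])
pts=np.array(pts);print("slope deg",np.degrees(np.arctan(np.polyfit(pts[:,0],pts[:,1],1)[0])),np.degrees(np.arctan(np.median(np.diff(pts[:,1])/np.diff(pts[:,0])))))
cv2.imwrite("pics/w1c.png",np.hstack([cv2.resize(i[145:195,265:315],None,fx=8,fy=8,interpolation=cv2.INTER_NEAREST),cv2.resize(i[160:200,510:550],(400,400),interpolation=cv2.INTER_NEAREST)]))
E
```

```text
hole (530.6805555555555, 179.5) 72.0 [ 0.52066771 -0.04135941  0.067     ] dark centroid
slope deg 11.196719062201511 6.9321453508754765
```

View pics/w1c.png

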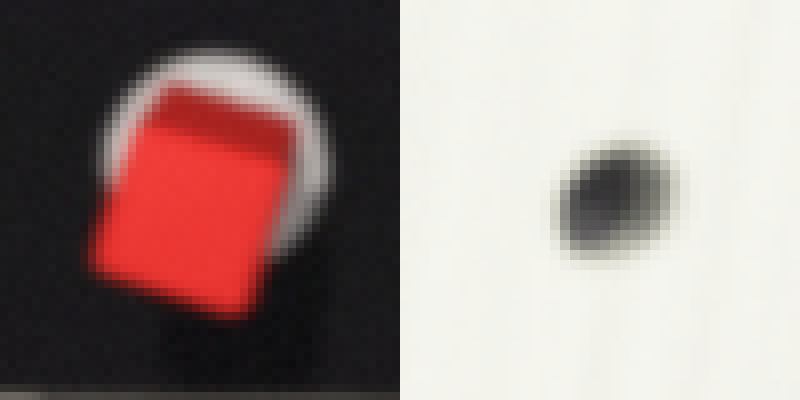

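The crop shows the grip's bright top face with corners (145,122), (290,162), (245,320) and (88,270), and the hole's rim near crop (615,200).

```bash
python3 - <<'E'
from h import *
c=cams.camera_info("wrist");s=readout.observe()
P=np.array([onz(c,(265+x/8-.5,145+y/8-.5),.072) for x,y in((145,122),(290,162),(245,320),(88,270))])
ce=P.mean(0);print(ce);d=np.roll(P,-1,0)-P
a=np.degrees(np.arctan2(d[:,1],d[:,0]));print(a%90,np.linalg.norm(d,axis=1))
R=Ro.from_rotvec(s["ee_rot"]).as_matrix();print(R.round(4),s["position"])
print("pin in tool",R.T@(ce-s["position"])*100)
print("hole",onz(c,(510+215/10-.5,160+200/10-.5),.067))
E
```

```text
[0.48824768 0.17547212 0.072     ]
[84.69106301 83.80787611 82.16811252 77.94490137] [0.01610835 0.01821612 0.01790621 0.01754723]
[[ 9.835e-01  1.810e-01  2.500e-03]
 [ 1.810e-01 -9.835e-01 -2.000e-04]
 [ 2.400e-03  6.000e-04 -1.000e+00]] [0.47677699 0.14291949 0.20814321]
pin in tool [ 1.68466541 -3.00242794 13.6165183 ]
hole [ 0.52072529 -0.0416622   0.067     ]
```

drive_tool(commands=[[[0, 0, 0.12], [1.7, -3.0, 4], 0.6], [[0, 0, 0.22], [1.7, -3.0, 7], 0.4], [[0, 0, 0.32], [1.7, -3.0, 9], 0.2], [[0, 0, 0.32], [1.7, -3.0, 10], 0.1], [[0, 0, 0.32], [1.7, -3.0, 10], 0.1], [[0, 0, 0.32], [1.7, -3.0, 10], 0.1], [[0, 0, 0.32], [1.7, -3.0, 10], 0.1]])

```text
clock: 3.15
position: [0.4885, 0.1763, 0.1086]
ee_rot: [-3.133, 0.212, -0.004]
force: [-0.1, -0.1, 0.5]
width: 0.552
gripper_force: 0.0
```

```bash
python3 - <<'E'
from h import *
c=cams.camera_info("wrist");s=readout.observe();i=cams.get_image("wrist")
k,l,st,ce=cv2.connectedComponentsWithStats(redmask(i))
R=Ro.from_rotvec(s["ee_rot"]).as_matrix();print(s["position"],s["ee_rot"],s["width"],R.T@(np.array([.4882,.1755,.041])-s["position"])*100)
for j in range(1,k):
    if st[j,4]>300: print(st[j],ce[j]); x,y,w,h=st[j,:4]
cv2.imwrite("pics/w2.png",cv2.resize(i[y-30:y+h+80,x-80:x+w+80],None,fx=3,fy=3))
E
```

```text
[0.48851624 0.17633479 0.10860484] [-3.13348288  0.2117082  -0.00433695] 0.5516084212243884 [-0.03829786  0.09472831  6.76030095]
[ 309  204   32   42 1161] [324.56589147 225.5796727 ]
```

View pics/w2.png

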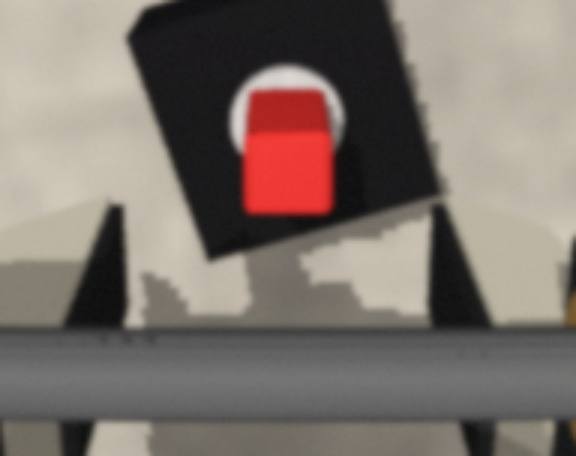

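The grip is square to the fingers and nearly centred (crop x 288, between fingers at 125 and 432). Descending to grasp.

drive_tool(commands=[[[0, 0, 0], [0, 0.1, 3], 0.1], [[0, 0, 0], [0, 0.1, 5], 0.1], [[0, 0, 0], [0, 0.1, 6.7], 0.1], [[0, 0, 0], [0, 0.1, 6.7], 0.1], [[0, 0, 0], [0, 0.1, 6.7], 0.1], [[0, 0, 0], [0, 0.1, 6.7], 0.1], [[0, 0, 0], [0, 0.1, 6.7], -0.5], [[0, 0, 0], [0, 0.1, 6.7], -1], [[0, 0, 0], [0, 0.1, 6.7], -1], [[0, 0, 0], [0, 0.1, 6.7], -1], [[0, 0, 0], [0, 0.1, 6.7], -1], [[0, 0, 0], [0, 0.1, 6.7], -1], [[0, 0, 0], [0, 0.1, 6.7], -1], [[0, 0, 0], [0, 0.1, 6.7], -1], [[0, 0, 0], [0, 0.1, 6.7], -1], [[0, 0, 0], [0, 0.1, 6.7], -1]], newtons=30)

```text
clock: 4.53
position: [0.4872, 0.1753, 0.0399]
ee_rot: [3.134, -0.214, 0.0]
force: [-0.9, -0.9, 5.0]
width: 0.195
gripper_force: 30.0
```

drive_tool(commands=[[[0, 0, 0], [0, 0, -1], -1], [[0, 0, 0], [0, 0, -2], -1], [[0, 0, 0], [0, 0, -3.5], -1], [[0, 0, 0], [0, 0, -6], -1], [[0, 0, 0], [0, 0, -9], -1], [[0, 0, -0.1], [0, 0, -12], -1], [[0, 0, -0.2], [0, 0, -14], -1], [[0, 0, -0.32], [0, 0, -14], -1], [[0, 0, -0.32], [0, 0, -14], -1], [[0, 0, -0.32], [0, 0, -14], -1], [[0, 0, -0.32], [0, 0, -14], -1]])

```text
clock: 5.45
position: [0.4866, 0.175, 0.1793]
ee_rot: [3.129, 0.282, -0.002]
force: [0.7, 0.5, 0.1]
width: 0.197
gripper_force: 30.0
```

```bash
python3 - <<'E'
from h import *
s=readout.observe();R=Ro.from_rotvec(s["ee_rot"]).as_matrix()
print(s["position"],s["ee_rot"],s["width"],s["force"],s["gripper_force"],R.T@(np.array([.5205,-.0418,.140])-s["position"])*100)
E
```

```text
[0.48664419 0.17498532 0.17931063] [ 3.12859799e+00  2.81913460e-01 -1.89959284e-03] 0.1973875259110729 [0.74025258 0.46615274 0.11495813] 29.999853372573853 [-0.53948027 21.93373294  3.93630577]
```

drive_tool(commands=[[[0, 0, 0], [-0.5, 19, 0], -1], [[0, 0, 0], [-0.5, 19, 0], -1], [[0, 0, 0], [-0.5, 19, 0], -1], [[0, 0, 0], [-0.5, 19, 0], -1], [[0, 0, 0], [-0.5, 19, 3.5], -1], [[0, 0, 0], [-0.5, 19, 3.5], -1], [[0, 0, 0], [-0.5, 19, 3.5], -1], [[0, 0, 0], [-0.5, 19, 3.5], -1], [[0, 0, 0], [-0.5, 19, 3.5], -1], [[0, 0, 0], [-0.5, 19, 3.5], -1]])

```text
clock: 6.28
position: [0.5173, -0.0107, 0.1454]
ee_rot: [-3.128, -0.291, -0.002]
force: [-0.3, 0.4, -0.6]
width: 0.193
gripper_force: 30.0
```

```bash
python3 - <<'E'
from h import *
c=cams.camera_info("wrist");s=readout.observe();i=cams.get_image("wrist");sd=cams.get_image("side")
cv2.imwrite("pics/w3.png",i);cv2.imwrite("pics/s3.png",sd)
R=Ro.from_rotvec(s["ee_rot"]).as_matrix();p=s["position"];print(p,s["ee_rot"],s["width"])
print(proj(c,p+R@[0,0,.002]),proj(c,[.5207,-.0416,.067]))
out=np.zeros((580,800,3),np.uint8);out[:400,:640]=i;out[400:580,:320]=cv2.resize(sd[150:210,285:391],(320,180))
cv2.imwrite("pics/v3.png",out)
E
```

```text
[ 0.51731094 -0.01072621  0.14538653] [-3.12772865e+00 -2.90881424e-01 -1.80000630e-03] 0.19250022921660015
[324.33086901 256.46356716] [366.44252281 213.91009347]
```

View pics/v3.png

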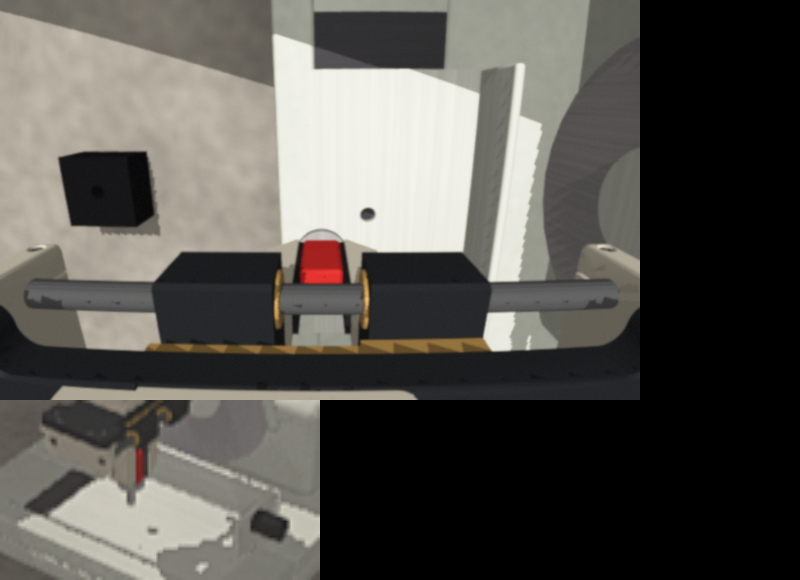

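The grip is held between the fingers, with the collar's far rim at its apex near (322,229). The hole is at (368,214). In the side inset the tip is above the plate. Now the fine offset of pin to tool and of tool to hole.

```bash
python3 - <<'E'
from h import *
i=cv2.imread("pics/w3.png");c=cams.camera_info("wrist");s=readout.observe();R=Ro.from_rotvec(s["ee_rot"]).as_matrix();p=s["position"]
g=cv2.cvtColor(i,cv2.COLOR_BGR2GRAY).astype(float)
w=np.clip(np.median(g[203:226,355:382])-g[203:226,355:382]-15,0,None);v,u=np.mgrid[203:226,355:382]
q=((w*u).sum()/w.sum(),(w*v).sum()/w.sum());h=onz(c,q,.067);print("hole px",q,h)
print("expected collar far apex (top face)",proj(c,p+R@[.013,0,.002]),"gray col 322",g[222:242,322].astype(int), "row 234", g[234,298:348].astype(int))
# grip top face far edge at pin z62 -> TCP-32mm
for x in(.009,-.009): print(proj(c,p+R@[x,0,-.032]))
hs=redmask(i)[235:290,300:345];print(hs.any(1).nonzero()[0][[0,-1]]+235,i[235:255,322,2])
print("dx,dy,dz cm to tip 5mm above plate",R.T@(h+[0,0,.035]-p)*100)
E
```

```text
hole px (np.float64(367.2890230671258), np.float64(213.57582904854002)) [ 0.52101301 -0.04264202  0.067     ]
expected collar far apex (top face) [324.42718743 232.49532432] gray col 322 [235 235 235 235 234 228 199 161 156 176 193 198 200 201 201 199 197 178
 130  87] row 234 [240 239 239 239 236 229 212 185 160 152 159 173 182 188 192 191 191 190
 190 192 193 195 197 199 200 199 199 196 195 194 195 193 192 188 183 173
 163 152 153 172 201 225 233 235 237 238 238 238 238 237]
[325.09952691 272.27181094]
[324.9661772  310.55452285]
[241 283] [205 205 204 202 194 176 164 159 161 161 162 160 161 161 162 163 163 162
 164 164]
dx,dy,dz cm to tip 5mm above plate [-0.2140212   3.15684641  4.33143392]
```

drive_tool(commands=[[[0, 0, 0], [-0.22, 3.25, 1.5], -1], [[0, 0, 0], [-0.22, 3.25, 3], -1], [[0, 0, 0], [-0.22, 3.25, 4.3], -1], [[0, 0, 0], [-0.22, 3.25, 4.3], -1], [[0, 0, 0], [-0.22, 3.25, 4.3], -1], [[0, 0, 0], [-0.22, 3.25, 4.3], -1], [[0, 0, 0], [-0.22, 3.25, 4.3], -1], [[0, 0, 0], [-0.22, 3.25, 4.3], -1]])

```text
clock: 7.05
position: [0.5213, -0.0443, 0.1026]
ee_rot: [3.128, 0.289, 0.002]
force: [-0.3, -0.3, -1.2]
width: 0.194
gripper_force: 30.0
```

```bash
python3 - <<'E'
from h import *
s=readout.observe();print(s["position"],s["ee_rot"],s["force"])
cs=cams.camera_info("side");sd=cams.get_image("side");t=cams.get_image("top")
print("hole px side/pred",proj(cs,[.5205,-.0428,.067]),"tip pred",proj(cs,s["position"]-[0,0,.03]))
cv2.imwrite("pics/s4.png",cv2.resize(sd[160:215,295:375],(800,550),interpolation=cv2.INTER_CUBIC))
E
```

```text
[ 0.52132141 -0.04434178  0.10262484] [3.12797385e+00 2.88989347e-01 2.33685411e-03] [-0.34152109 -0.31937367 -1.2207487 ]
hole px side/pred [334.69718815 192.75750379] tip pred [334.91352488 190.9401081 ]
```

View pics/s4.png

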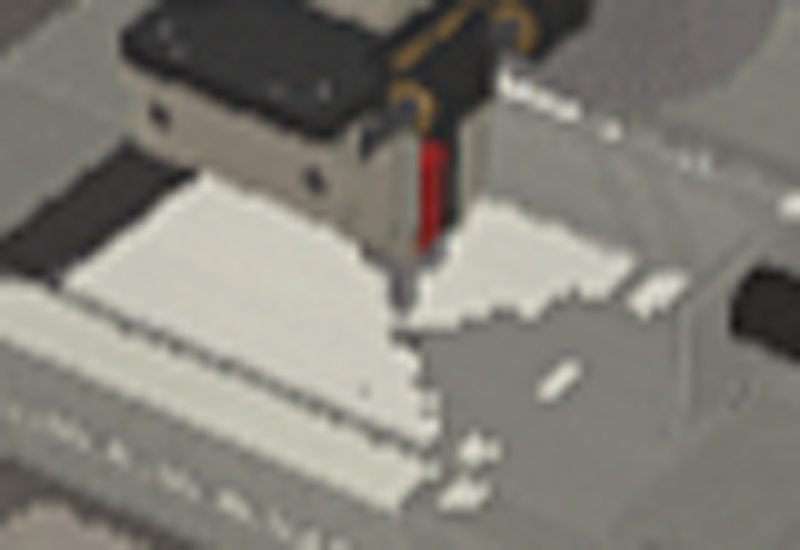

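The tip at crop (403,318) sits directly above the dark hole at about (403,330). I'll descend slowly.

drive_tool(commands=[[[0, 0, 0], [0, 0, 0.2], -1], [[0, 0, 0], [0, 0, 0.4], -1], [[0, 0, 0], [0, 0, 0.5], -1], [[0, 0, 0], [0, 0, 0.6], -1], [[0, 0, 0], [0, 0, 0.7], -1], [[0, 0, 0], [0, 0, 0.8], -1], [[0, 0, 0], [0, 0, 0.8], -1], [[0, 0, 0], [0, 0, 0.8], -1]])

```text
clock: 7.82
position: [0.5207, -0.0447, 0.0936]
ee_rot: [-3.128, -0.288, 0.0]
force: [-0.3, -0.3, -1.7]
width: 0.195
gripper_force: 30.0
```

drive_tool(commands=[[[0, 0, 0], [0, 0, 0.1], -1], [[0, 0, 0], [0, 0, 0.2], -1], [[0, 0, 0], [0, 0, 0.3], -1], [[0, 0, 0], [0, 0, 0.4], -1], [[0, 0, 0], [0, 0, 0.5], -1], [[0, 0, 0], [0, 0, 0.5], -1], [[0, 0, 0], [0, 0, 0.5], -1]])

```text
clock: 8.4
position: [0.5205, -0.0447, 0.0885]
ee_rot: [-3.128, -0.288, 0.001]
force: [-1.0, -1.0, -1.7]
width: 0.193
gripper_force: 30.0
```

drive_tool(commands=[[[0, 0, 0], [0, 0, 0.1], -1], [[0, 0, 0], [0, 0, 0.2], -1], [[0, 0, 0], [0, 0, 0.25], -1], [[0, 0, 0], [0, 0, 0.25], -1], [[0, 0, 0], [0, 0, 0.25], -1]])

```text
clock: 8.82
position: [0.5206, -0.0447, 0.0863]
ee_rot: [3.128, 0.288, -0.0]
force: [-1.4, 0.4, 2.0]
width: 0.191
gripper_force: 30.0
```

drive_tool(commands=[[[0, 0, 0], [0.1, 0, 0], -1], [[0, 0, 0], [0.2, 0, 0], -1], [[0, 0, 0], [0.3, 0, 0], -1], [[0, 0, 0], [0.4, 0, 0], -1], [[0, 0, 0], [0.5, 0, 0], -1], [[0, 0, 0], [0.6, 0, 0], -1], [[0, 0, 0], [0.7, 0, 0], -1], [[0, 0, 0], [0.8, 0, 0], -1], [[0, 0, 0], [0.9, 0, 0], -1], [[0, 0, 0], [1.0, 0, 0], -1]])

```text
clock: 9.65
position: [0.5306, -0.0428, 0.0862]
ee_rot: [-3.128, -0.288, 0.0]
force: [-4.7, 0.7, 3.9]
width: 0.192
gripper_force: 30.0
```

drive_tool(commands=[[[0, 0, 0], [0.1, 0, 0], -1], [[0, 0, 0], [0.2, 0, 0], -1], [[0, 0, 0], [0.3, 0, 0], -1], [[0, 0, 0], [0.4, 0, 0], -1], [[0, 0, 0], [0.5, 0, 0], -1]])

```text
clock: 10.07
position: [0.5356, -0.0418, 0.0862]
ee_rot: [-3.128, -0.288, 0.0]
force: [-4.4, 0.9, 4.0]
width: 0.195
gripper_force: 30.0
```

drive_tool(commands=[[[0, 0, 0], [0.1, 0, 0], -1], [[0, 0, 0], [0.2, 0, 0], -1], [[0, 0, 0], [0.3, 0, 0], -1]])

```text
clock: 10.32
position: [0.5385, -0.0412, 0.0862]
ee_rot: [-3.128, -0.288, 0.0]
force: [-5.6, 1.1, 3.7]
width: 0.192
gripper_force: 30.0
```

drive_tool(commands=[[[0, 0, 0], [0.1, 0, 0], -1], [[0, 0, 0], [0.2, 0, 0], -1], [[0, 0, 0], [0.3, 0, 0], -1]])

```text
clock: 10.57
position: [0.5415, -0.0407, 0.0862]
ee_rot: [-3.128, -0.288, 0.0]
force: [-5.0, 2.4, 4.1]
width: 0.194
gripper_force: 30.0
```

drive_tool(commands=[[[0, 0, 0], [0.1, -0.01, 0], -1], [[0, 0, 0], [0.2, -0.02, 0], -1], [[0, 0, 0], [0.3, -0.02, 0], -1]])

```text
clock: 10.82
position: [0.5444, -0.04, 0.0862]
ee_rot: [-3.128, -0.288, 0.0]
force: [-5.7, 0.9, 4.5]
width: 0.195
gripper_force: 30.0
```

drive_tool(commands=[[[0, 0, 0], [0.1, 0, 0], -1], [[0, 0, 0], [0.2, 0, 0], -1], [[0, 0, 0], [0.3, 0, 0], -1]])

```text
clock: 11.07
position: [0.5473, -0.0394, 0.0862]
ee_rot: [-3.128, -0.288, 0.0]
force: [-4.4, 0.9, 3.6]
width: 0.194
gripper_force: 30.0
```

drive_tool(commands=[[[0, 0, 0], [0.1, 0, 0], -1], [[0, 0, 0], [0.2, 0, 0], -1], [[0, 0, 0], [0.3, 0, 0], -1]])

```text
clock: 11.32
position: [0.5503, -0.0389, 0.0862]
ee_rot: [-3.128, -0.288, -0.0]
force: [-6.0, 1.4, 3.3]
width: 0.197
gripper_force: 30.0
```

drive_tool(commands=[[[0, 0, 0], [0.1, 0, 0], -1], [[0, 0, 0], [0.2, -0.01, 0], -1], [[0, 0, 0], [0.25, -0.01, 0], -1]])

```text
clock: 11.57
position: [0.5528, -0.0384, 0.0862]
ee_rot: [-3.128, -0.288, -0.0]
force: [-4.6, 1.2, 3.9]
width: 0.195
gripper_force: 30.0
```

drive_tool(commands=[[[0, 0, 0], [0.1, 0, 0], -1], [[0, 0, 0], [0.2, 0, 0], -1], [[0, 0, 0], [0.25, 0, 0], -1]])

```text
clock: 11.82
position: [0.5552, -0.0379, 0.0862]
ee_rot: [-3.128, -0.288, -0.0]
force: [-4.2, 1.2, 4.6]
width: 0.195
gripper_force: 30.0
```

drive_tool(commands=[[[0, 0, 0], [0.1, 0, 0], -1], [[0, 0, 0], [0.2, -0.01, 0], -1], [[0, 0, 0], [0.25, -0.01, 0], -1]])

```text
clock: 12.07
position: [0.5576, -0.0374, 0.0862]
ee_rot: [-3.128, -0.288, -0.0]
force: [-5.2, 0.4, 3.4]
width: 0.195
gripper_force: 30.0
```

drive_tool(commands=[[[0, 0, 0], [0.1, 0, 0], -1], [[0, 0, 0], [0.2, 0, 0], -1], [[0, 0, 0], [0.25, 0, 0], -1]])

```text
clock: 12.32
position: [0.5601, -0.0369, 0.0862]
ee_rot: [-3.128, -0.288, 0.0]
force: [-5.1, 1.5, 3.3]
width: 0.19
gripper_force: 30.0
```

drive_tool(commands=[[[0, 0, 0], [0.1, 0, 0], -1], [[0, 0, 0], [0.2, -0.01, 0], -1], [[0, 0, 0], [0.25, -0.01, 0], -1]])

```text
clock: 12.57
position: [0.5625, -0.0364, 0.0862]
ee_rot: [3.128, 0.288, 0.0]
force: [-4.3, 0.6, 3.9]
width: 0.194
gripper_force: 30.0
```

drive_tool(commands=[[[0, 0, 0], [0.1, 0, 0], -1], [[0, 0, 0], [0.2, 0, 0], -1], [[0, 0, 0], [0.25, 0, 0], -1]])

```text
clock: 12.82
position: [0.565, -0.036, 0.0862]
ee_rot: [3.128, 0.288, 0.0]
force: [-5.1, 1.4, 3.8]
width: 0.193
gripper_force: 30.0
```

drive_tool(commands=[[[0, 0, 0], [0.1, 0, 0], -1], [[0, 0, 0], [0.2, -0.01, 0], -1], [[0, 0, 0], [0.25, -0.01, 0], -1]])

```text
clock: 13.07
position: [0.5674, -0.0355, 0.0862]
ee_rot: [3.128, 0.288, 0.0]
force: [-5.1, -0.1, 2.4]
width: 0.192
gripper_force: 30.0
```

drive_tool(commands=[[[0, 0, 0], [0.1, 0, 0], -1], [[0, 0, 0], [0.2, 0, 0], -1], [[0, 0, 0], [0.25, 0, 0], -1]])

```text
clock: 13.32
position: [0.5703, -0.0349, 0.0862]
ee_rot: [-3.128, -0.288, -0.001]
force: [-2.1, 2.1, -0.5]
width: 0.19
gripper_force: 30.0
```

The upward force vanished, so the tip is over the hidden hole. Pressing down gently.

drive_tool(commands=[[[0, 0, 0], [0, 0, 0.05], -1], [[0, 0, 0], [0, 0, 0.1], -1], [[0, 0, 0], [0, 0, 0.1], -1]])

```text
clock: 13.57
position: [0.5707, -0.0349, 0.0854]
ee_rot: [-3.128, -0.288, -0.003]
force: [1.3, 0.9, 1.4]
width: 0.196
gripper_force: 30.0
```

drive_tool(commands=[[[0, 0, 0], [0.1, 0, 0], -1], [[0, 0, 0], [0.2, 0, 0], -1], [[0, 0, 0], [0.2, 0, 0.05], -1], [[0, 0, 0], [0.2, 0, 0.1], -1], [[0, 0, 0], [0.2, 0, 0.1], -1]])

```text
clock: 13.98
position: [0.5718, -0.0348, 0.0841]
ee_rot: [3.128, 0.288, 0.0]
force: [-0.5, 0.6, -1.0]
width: 0.195
gripper_force: 30.0
```

drive_tool(commands=[[[0, 0, 0], [0.05, 0, 0.1], -1], [[0, 0, 0], [0.1, 0, 0.15], -1], [[0, 0, 0], [0.1, 0, 0.2], -1], [[0, 0, 0], [0.1, 0, 0.2], -1]])

```text
clock: 14.32
position: [0.5727, -0.0344, 0.0821]
ee_rot: [3.128, 0.288, -0.0]
force: [-1.0, 0.1, -1.5]
width: 0.197
gripper_force: 30.0
```

drive_tool(commands=[[[0, 0, 0], [0, 0, 0.1], -1], [[0, 0, 0], [0, 0, 0.2], -1], [[0, 0, 0], [0, 0, 0.3], -1], [[0, 0, 0], [0, 0, 0.4], -1], [[0, 0, 0], [0, 0, 0.4], -1]])

```text
clock: 14.73
position: [0.573, -0.0343, 0.0782]
ee_rot: [-3.128, -0.288, -0.001]
force: [0.4, -0.0, -0.8]
width: 0.192
gripper_force: 30.0
```

drive_tool(commands=[[[0, 0, 0], [0, 0, 0.1], -1], [[0, 0, 0], [0, 0, 0.2], -1], [[0, 0, 0], [0, 0, 0.3], -1], [[0, 0, 0], [0, 0, 0.4], -1], [[0, 0, 0], [0, 0, 0.4], -1]])

```text
clock: 15.15
position: [0.573, -0.0343, 0.0741]
ee_rot: [-3.128, -0.288, -0.001]
force: [1.7, 1.7, -0.4]
width: 0.196
gripper_force: 30.0
```

drive_tool(commands=[[[0, 0, 0], [0, 0, 0.06], -1], [[0, 0, 0], [0, 0, 0.12], -1], [[0, 0, 0], [0, 0, 0.14], -1], [[0, 0, 0], [0, 0, 0.14], -1], [[0, 0, 0], [0, 0, 0.14], -1]])

```text
clock: 15.57
position: [0.573, -0.0343, 0.0729]
ee_rot: [-3.128, -0.288, -0.001]
force: [1.7, 1.2, 0.9]
width: 0.193
gripper_force: 30.0
```

drive_tool(commands=[[[0, 0, 0], [0, 0, 0.02], -1], [[0, 0, 0], [0, 0, 0.04], -1], [[0, 0, 0], [0, 0, 0.04], -1], [[0, 0, 0], [0, 0, 0.04], -1]])

```text
clock: 15.9
position: [0.5731, -0.0343, 0.0729]
ee_rot: [3.128, 0.288, 0.001]
force: [0.6, 1.6, 5.1]
width: 0.195
gripper_force: 30.0
```

The collar is seated: z is unmoving at 0.0729 and the force has risen about 6 N. Releasing.

drive_tool(commands=[[[0, 0, 0], [0, 0, -0.02], -0.3], [[0, 0, 0], [0, 0, -0.02], -0.3], [[0, 0, 0], [0, 0, -0.02], -0.2], [[0, 0, 0], [0, 0, -0.02], -0.2], [[0, 0, 0], [0, 0, -0.02], -0.2], [[0, 0, 0], [0, 0, -0.02], -0.2], [[0, 0, 0], [0, 0, -1], -0.2], [[0, 0, 0], [0, 0, -2], -0.2], [[0, 0, 0], [0, 0, -4], -0.2], [[0, 0, 0], [0, 0, -7], -0.2], [[0, 0, 0], [0, 0, -10], -0.2], [[0, 0, 0], [0, 0, -10], -0.2], [[0, 0, 0], [0, 0, -10], -0.2], [[0, 0, 0], [0, 0, -10], -0.2]])

```text
clock: 17.07
position: [0.5727, -0.0346, 0.173]
ee_rot: [3.128, 0.288, 0.001]
force: [-0.8, -0.5, -0.5]
width: 0.401
gripper_force: 0.0
```

```bash
python3 - <<'E'
from h import *
s=readout.observe();print(s["position"],s["force"],s["width"])
i=cams.get_image("wrist");sd=cams.get_image("side")
out=np.zeros((600,640,3),np.uint8);out[:330]=i[:330];out[330:600,:480]=cv2.resize(sd[140:230,265:425],(480,270),interpolation=cv2.INTER_CUBIC)
cv2.imwrite("pics/end.png",out)
E
```

```text
[ 0.57271863 -0.03459121  0.17297298] [-0.79462993 -0.45688486 -0.54509778] 0.40134872264870075
```

View pics/end.png

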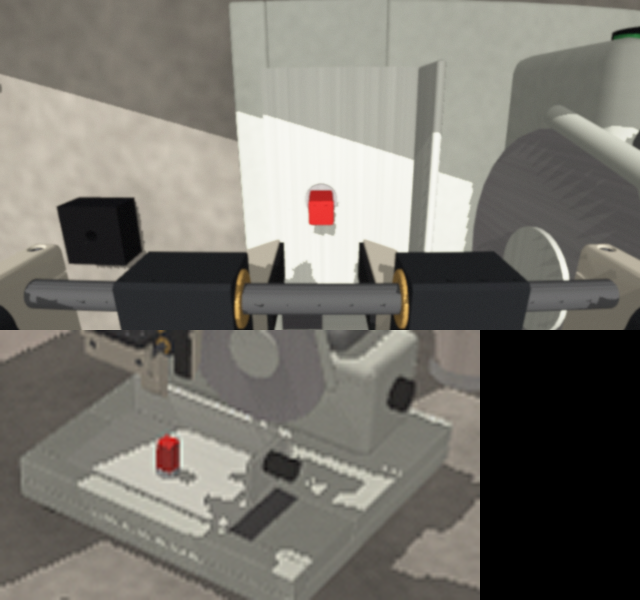

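The pin stands upright in the plate with its collar flat, at (321,205) in the wrist view. The carriage has moved away from the parked end, the gripper is clear and nothing else was disturbed.

```bash
python3 -c "
from cell import job
print(job.sign_off())"
```

```text
the job is handed in; nothing more can be done
None
```

The carriage is locked: the locking pin went through the plate, dropped into the hidden hole after about 53 mm of slide, and is fully home with its collar flat; the gripper has let go and is clear, and the job is handed in.

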